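Garlic bulb lifted with kitchen tongs and held over the plate

ROBOT

A 6-joint arm with a two-finger parallel gripper is mounted at the origin on a cart in front of the work surface, level with it; the furniture and walls round the work are solid. World frame = base frame: x ahead of the robot, y to its left, z up, the work surface at z = 0. Lengths are in m, angles in rad, forces in N, time in s.
With the tool pointing down it reaches from about 0.325 to 0.775 m from the base axis. Payload 5.5 kg.
Tool frame: the origin (TCP) lies between the finger pads; the fingertips stand 8 mm ahead of it and the grasp point (between the pads) lies 11 mm behind it (tcp_to_tips is the distance from the TCP to the fingertips, in m); z points along the fingers, y is the line along which they close (so a half turn about z gives the same grasp; the last joint's range is limited). The gripper opens to 88 mm and grips with 3 to 60 N. Pads are 20 mm wide; open, the fingers measure 115 mm over their backs; the gripper's body (75 mm by 178 mm) begins 61 mm behind the grasp point.
Start: joints at [1.207, 0.091, 1.231, -0, 1.82, -0.057], TCP at [0.181, 0.572, 0.231] pointing down, gripper open.
Joint ranges: [-2.87, 2.87], [-0.86, 2.18], [0.17, 2.46], [-1.51, 4.65], [0.06, 2.69], [-2.65, 2.65]. Speed limits (rad/s): [2.57, 2.57, 3.01, 3.14, 3.14, 3.14].

INTERFACE

Orientations are given as a unit quaternion [w, x, y, z].
In Python, from bench import * gives the robot as it stands. Calls block until the motion is done:
- move_to(position, orientation): joint-space move of the TCP to a pose.
- move_l(position, speed=0.15, orientation=None): straight line of the TCP; orientation=None keeps the orientation; speed is the mean speed in m/s.
- movej(angles): joint-space move.
- gripper_open() and close(): open the fingers fully, or close them until they stop; the grip force is fixed at half the most.
- hold(seconds).
- inverse_kinematics(position, orientation): joint angles nearest the present ones, or None.
- state(): the state.
- get_image(name): name is "side" or "top" or "wrist"; returns a dict with "frame" (384x512x3 uint8, blue, green, red), "depth" (384x512 float32, m along the optical axis (not along the pixel's ray), 0 where there is no reading), "camera_matrix" (3x3 intrinsics, pixels), "view" (4x4, takes a point from world to camera coordinates). Camera axes: x right, y up, looking along -z (the intrinsics and any distortion apply to the point x, -y, -z); pixel columns grow to the right and rows downward; lengths in m; the calibration is good to about 2 mm. A picture is of the moment at which its call begins.
A pose or a line that the arm cannot do raises IKError and nothing moves.
- job_done(): hands the job in; it is judged then, once.
The state is a dict: "time": time; "joint_pos": joint angles; "dq": joint speeds; "joint_torque": joint torques, N m; "ee_pos": TCP position; "ee_rot": TCP orientation; "ft_force": force on the tool from outside, world axes, zero at the start; "moment": the same for the moment, N m; "finger_gap": finger opening in m; "finger_force": force on a finger pad.
Only numpy, scipy, OpenCV 4.12 (cv2) and the standard library are available. Lean on these libraries where they do the work, as an engineer would, in place of code of your own. Each camera call takes 0.05 s, during which the arm holds its last target. There are 200 camera calls.

TASK

Pick up the kitchen tongs by their red sleeves, take the garlic bulb off the round cork mat with the tongs, and hold it about ten centimetres above the middle of the small white plate, finishing while still holding it there steadily. Touch the garlic only with the tongs, never with the gripper, and leave the lemon, the tuna tin and the tumbler where they are.

Things in the scene. Friction and masses are not known exactly. Their poses are not given: they have to be found in the camera images.
- tongs: Steel spring tongs with red sleeves and tips, 245 mm long, 24 mm high, 120 g, lying flat on the blade edges: the two arms spread sideways. Origin on the hinge axis at the underside; x from hinge to tips along the middle line, z up. The arms turn together, symmetrically; a spring spreads them (per arm at the sleeves 4 N at rest, 6 N closed on the garlic).
- tongs_grip (a point): Where to squeeze: middle between the two red sleeves, 105 mm ahead of the hinge on the tongs' x, 12 mm above the underside, near the centre of mass. Sleeves 56 mm long, 24 mm high, 66 mm apart over the outside at rest, about 50 mm when the tips hold the garlic, 30 mm fully closed. Squeeze along the tongs' y; the tips close twice as far. 25 N holds well.
- tongs_tip (a point): Middle between the two shallow cupped tip pads (35 mm long, 24 mm high; 92 mm apart inside at rest, 100 mm outside): 210 mm ahead of the hinge, 105 mm ahead of tongs_grip, 12 mm above the underside. The garlic should lie here when the tongs close.
- garlic: A pinkish white garlic bulb, loose, about 60 mm in diameter and 60 mm high with its pointed neck, about 45 g, standing on the cork mat. Origin at the centre of its underside, z up.
- garlic_center (a point): Middle of the garlic's bulge, 26 mm above its underside, where the tongs should hold it.
- cork_mat: Round cork mat, 100 mm in diameter, 8 mm thick, fixed; origin at the centre of its underside on the worktop.
- plate: Small round white plate, 140 mm in diameter, 16 mm high, fixed; origin at the centre of its underside on the worktop.
- lemon: A yellow lemon, 76x57x59 mm, loose; origin at the centre of its underside. To be left alone. The mat, the lemon and the plate stand side by side in any order, their centres about 13 cm or more apart.
- tuna_tin: Low round tin, 86 mm in diameter, 40 mm high, loose, behind the work, under wall cabinets that begin 0.5 m up and reach out to x = 0.6; origin at the centre of its underside. To be left alone.
- tumbler: Glass tumbler, 80 mm in diameter, 91 mm high, loose, behind the work; origin at the centre of its underside. To be left alone.
Not all that is in view belongs to the job. Leave any blue look-alike of the garlic alone.

How it is judged:
By the outcome, as a careful person would: the job done as asked, in the order asked, and still so for the second after the job is handed in, while the arm keeps its last pose, push and grip.
It also fails if it takes over 42 s, if anything falls off the work surface, if the arm or the gripper's body presses on something with over 40 N, if the wrist force passes 120 N, or if a joint passes its speed limit or range.

## Working session

There is one attempt and no reset: what is moved stays moved. The work goes in short steps, each a Python script; the robot and the scene stay as the last script left them, time stands still between calls to the robot, and variables do not carry over. Pictures are saved under pics/ and viewed, at most 10 in all, crops included, and the job is handed in when it is done.

```bash
mkdir -p pics; ls
cat > h.py <<'E'
from bench import *
import numpy as np, cv2, pickle
def snap(n,f):
    d=get_image(n); pickle.dump(d,open(f'pics/{f}.pkl','wb')); cv2.imwrite(f'pics/{f}.png',d['frame']); return d
def ray(d,u,v):
    K=np.array(d['camera_matrix']);V=np.array(d['view']);R=V[:3,:3];c=-R.T@V[:3,3]
    a=np.linalg.solve(K,[u,v,1]); return c,R.T@np.array([a[0],-a[1],-a[2]])
def onz(d,u,v,z):
    c,r=ray(d,u,v); return c+r*(z-c[2])/r[2]
def proj(d,p):
    q=np.array(d['view'])@np.append(p,1); q=np.array(d['camera_matrix'])@[q[0],-q[1],-q[2]]; return q[:2]/q[2]
def cloud(d):
    K=np.array(d['camera_matrix']);V=np.array(d['view']);D=d['depth'];v,u=np.mgrid[:D.shape[0],:D.shape[1]]
    a=np.stack([u,v,np.ones_like(u)],-1)@np.linalg.inv(K).T*D[...,None]*[1,-1,-1]
    return (a-V[:3,3])@V[:3,:3]
E
python3 - <<'E'
from h import *
a=snap('top','top0');b=snap('side','side0')
for d in(a,b): print(np.round(d['camera_matrix'],1).tolist(),np.round(d['view'],3).tolist(),d.keys())
cv2.imwrite('pics/both.png',cv2.resize(np.vstack([a['frame'],b['frame']]),(400,600)) )
s=state();print(s)
E
```

```text
pics
[[382.5, 0.0, 253.6], [0.0, 382.5, 193.4], [0.0, 0.0, 1.0]] [[0.005, -1.0, -0.012, -0.121], [0.995, 0.004, 0.101, -0.544], [-0.101, -0.013, 0.995, -0.913], [0.0, 0.0, 0.0, 1.0]] dict_keys(['frame', 'depth', 'camera_matrix', 'view'])
[[483.1, 0.0, 262.5], [0.0, 483.1, 191.5], [0.0, 0.0, 1.0]] [[0.999, 0.026, -0.022, -0.556], [0.005, 0.54, 0.842, 0.034], [0.034, -0.841, 0.539, -1.307], [0.0, 0.0, 0.0, 1.0]] dict_keys(['frame', 'depth', 'camera_matrix', 'view'])
{'time': 0.1, 'joint_pos': array([ 1.20729455e+00,  9.18030549e-02,  1.23173978e+00,  2.19889402e-05,
        1.81983144e+00, -5.66874483e-02]), 'dq': array([ 0.00104531, -0.00068642, -0.00279783,  0.00136116,  0.00037631,
        0.00021841]), 'joint_torque': array([ 2.72878162e-03, -4.47857702e+01, -4.07566094e+01,  7.00404821e-02,
        2.84946535e-02, -1.27522267e-04]), 'ee_pos': array([0.18111076, 0.57174566, 0.2296228 ]), 'ee_rot': array([-1.96203606e-04,  1.52803434e-01,  9.88256200e-01, -8.68997846e-04]), 'ft_force': array([ 0.50285518, -0.66325194, -0.24330782]), 'moment': array([-0.00799479,  0.04028038, -0.01515772]), 'finger_force': 0.0, 'finger_gap': 0.08777334170967287}
```

View pics/top0.png

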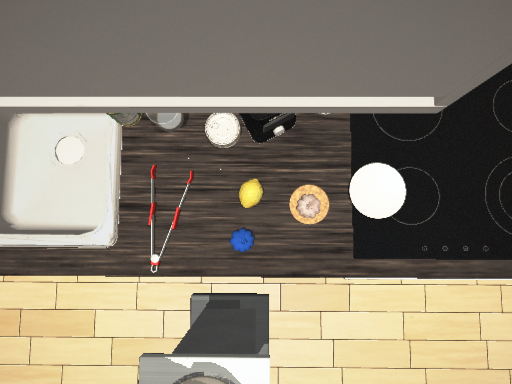

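View pics/side0.png

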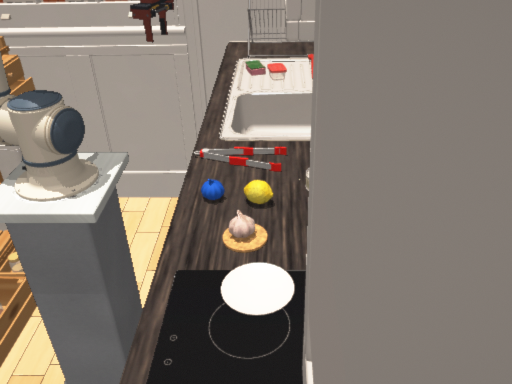

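The top view shows:
- tongs: hinge about (155,265), tips about (153,170) and (191,176), red sleeves about (152,213) and (176,218)
- lemon (251,193), tumbler (222,128), tin or similar at (168,120), plate (378,191)

Garlic candidates are the pinkish one on cork at (309,205) and the blue look-alike at (242,240). I choose the one on cork. Next I'll check the gripper call signatures and measure.

View pics/crop.png

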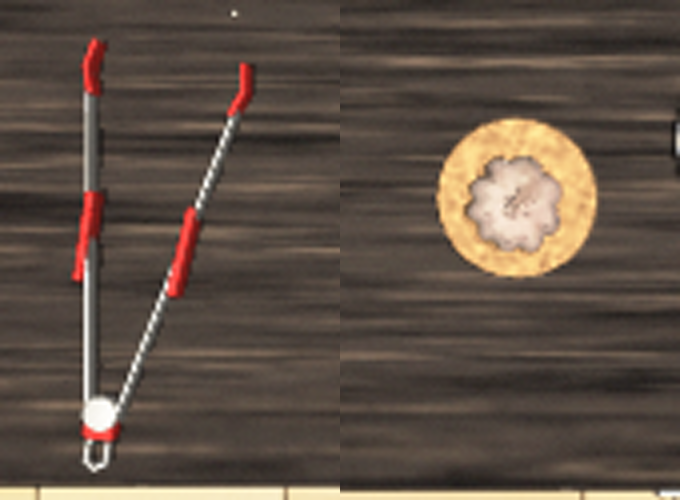

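The crop confirms the choice: the tongs lie hinge toward the robot, heading about -9.5°, and the pale garlic stands on the cork. The grip can't be set to a partial width, so I'll carry the tongs closed, release them just over the garlic so they spring open around it, then re-squeeze.

```bash
cat >> h.py <<'E'
def q(phi,deg=True):
    a=np.radians(phi)/2; return [0,np.cos(a),np.sin(a),0]
def st(t=''):
    s=state(); print(t,'t',round(s['time'],2),'ee',np.round(s['ee_pos'],4),'F',np.round(s['ft_force'],1),'gap',round(s['finger_gap'],4),'ff',round(s['finger_force'],1),'j6',round(s['joint_pos'][5],2))
E
python3 - <<'E'
from h import *
print(inverse_kinematics([.492,.1045,.15],q(-9.5)))
move_to([.492,.1045,.10],q(-9.5)); st('above')
snap('wrist','w1')
move_l([.492,.1045,.013],0.1); st('down')
snap('wrist','w2')
close(); st('closed')
move_l([.492,.1045,.17],0.12); st('lift')
snap('top','t1'); d=snap('wrist','w3')
a=[cv2.imread(f'pics/{n}.png') for n in('w1','w3','t1')]
a[2]=a[2][100:300]
cv2.imwrite('pics/m1.png',np.vstack([np.hstack(a[:2]),np.hstack([a[2],a[2]*0])])[:,:1024])
m=cv2.imread('pics/m1.png');cv2.imwrite('pics/m1.png',cv2.resize(m,None,fx=.78,fy=.78))
E
```

```text
[ 1.41638829e-01 -1.72793220e-01  1.62988560e+00 -4.44089210e-16
  1.68450028e+00  1.87824143e+00]
above t 2.17 ee [0.4921 0.1051 0.1003] F [ 0.1 -1.3 -0.8] gap 0.0876 ff 0.0 j6 1.88
down t 3.24 ee [0.4926 0.1046 0.0139] F [ 0.5 -0.8  0.3] gap 0.088 ff 0.0 j6 1.88
closed t 4.25 ee [0.4925 0.1046 0.0135] F [ 2.2 -0.9  3.6] gap 0.0277 ff 29.9 j6 1.88
lift t 5.71 ee [0.4916 0.1044 0.1689] F [-0.1  0.2 -1.3] gap 0.0275 ff 29.7 j6 1.88
```

View pics/m1.png

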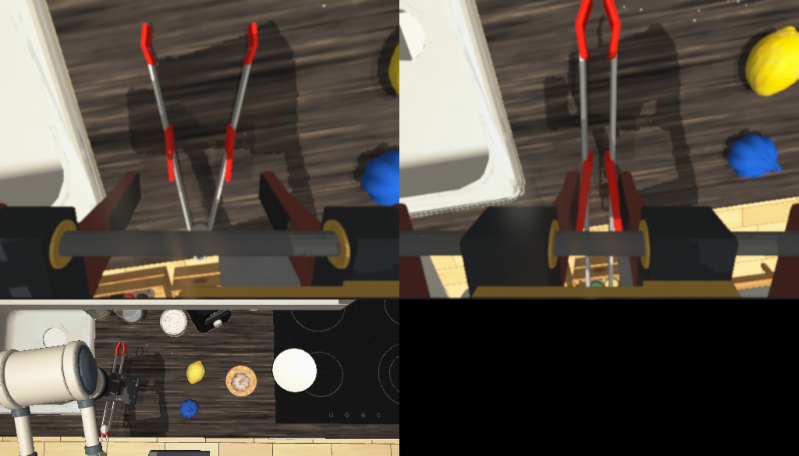

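Top-left is before the grasp and top-right after it: the tongs are squeezed shut in the gripper (gap 27.5 mm), with tips about 17 mm apart at wrist pixel (765/2, 35) in the original scale. Next I'll measure the in-hand tip position, cross-check the garlic in the side view, and carry.

Run:
```python
from h import *
d=pickle.load(open('pics/side0.pkl','rb'));h=cv2.cvtColor(d['frame'],cv2.COLOR_BGR2HSV);H,S,V=cv2.split(h)
v,u=np.mgrid[:384,:512]
w=pickle.load(open('pics/w3.pkl','rb'));C=cloud(w);H2,S2,V2=cv2.split(cv2.cvtColor(w['frame'],cv2.COLOR_BGR2HSV))
red=(((H2<6)|(H2>174))&(S2>170)&(V2>90)&(v<80)).astype(np.uint8)
n,l,s,ct=cv2.connectedComponentsWithStats(red)
for i in range(1,n):
    if s[i,4]>100: P=C[l==i]; print('tip',s[i],np.median(P,0).round(4),P.min(0).round(3),P.max(0).round(3),onz(w,*ct[i],.18).round(4))
# tool-frame coordinates relative to TCP in tongs direction
C0=cloud(d); m=(np.hypot(u-242,v-228)<28)&(S<110)&(V>90)
P=C0[m]; P=P[(P[:,2]>.015)&(P[:,2]<.09)]; print('side garlic pts',len(P))
for z0,z1 in((.02,.03),(.03,.04),(.04,.05),(.05,.055),(.055,.06),(.06,.065),(.065,.08)):
    k=P[(P[:,2]>=z0)&(P[:,2]<z1)]
    if len(k): print(z0,len(k),k.min(0).round(3),k.max(0).round(3))
for a,b in((-40,-0.46),):pass
# carry
Q=q(0); x,y=.5145-.105,-.2515
move_l([.45,-.05,.19],0.3,q(-5)); move_l([x,y,.17],0.3,Q); st('over')
snap('top','t2'); d=snap('side','s2'); snap('wrist','w4')
cv2.imwrite('pics/m2.png',np.hstack([cv2.resize(d['frame'][160:290,170:310],None,fx=2.9,fy=2.9),cv2.resize(cv2.imread('pics/w4.png'),(503,377))])[:, :800])
```

```text
tip [225   0  23  77 987] [0.5968 0.0961 0.1786] [ 0.569  0.088 -0.002] [0.652 0.111 0.323] [0.5944 0.0955 0.18  ]
tip [261   0  23  77 972] [0.5937 0.0796 0.1786] [ 0.569  0.055 -0.001] [0.645 0.091 0.323] [0.5917 0.0798 0.18  ]
side garlic pts 500
0.02 72 [ 0.491 -0.283  0.02 ] [ 0.545 -0.259  0.03 ]
0.03 130 [ 0.49  -0.285  0.03 ] [ 0.546 -0.242  0.04 ]
0.04 173 [ 0.493 -0.281  0.04 ] [ 0.544 -0.24   0.05 ]
0.05 62 [ 0.502 -0.272  0.05 ] [ 0.535 -0.243  0.055]
0.055 30 [ 0.509 -0.266  0.055] [ 0.525 -0.246  0.06 ]
0.06 17 [ 0.509 -0.259  0.06 ] [ 0.52  -0.242  0.064]
0.065 5 [ 0.509 -0.25   0.065] [ 0.513 -0.245  0.067]
over t 7.34 ee [ 0.4102 -0.25    0.1698] F [ 0.3  0.7 -0.3] gap 0.0275 ff 29.7 j6 0.95
```

View pics/m2.png

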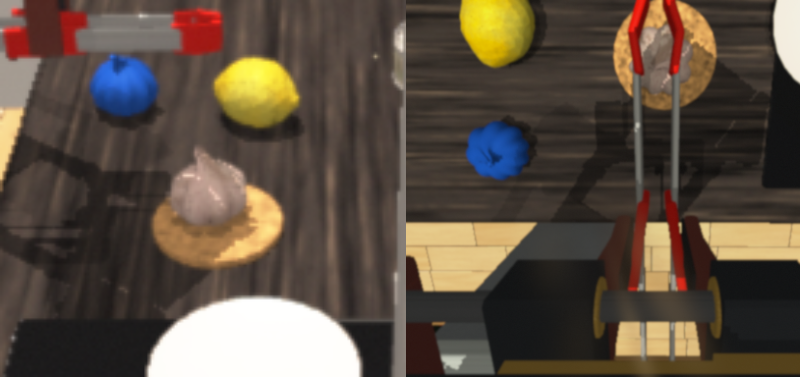

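The side view shows the garlic upright on the mat with its neck top at z≈0.067, leaning slightly to +y. The wrist view shows the closed tips straddling the neck line. Now I'll lower to just above the neck, release, and look.

Run:
```python
from h import *
move_l([.412,-.2525,.083],0.15,q(0)); st('pre')
gripper_open(); hold(.3); st('open')
w=snap('wrist','w5'); snap('side','s5'); d=snap('top','t5')
C=cloud(w);v,u=np.mgrid[:384,:512];H2,S2,V2=cv2.split(cv2.cvtColor(w['frame'],cv2.COLOR_BGR2HSV))
red=(((H2<6)|(H2>174))&(S2>170)&(V2>90)).astype(np.uint8)
n,l,s,ct=cv2.connectedComponentsWithStats(red)
for i in range(1,n):
    if s[i,4]>100: P=C[l==i]; print(s[i],np.median(P,0).round(4),onz(w,*ct[i],.015).round(4))
a=cv2.imread('pics/s5.png')
cv2.imwrite('pics/m3.png',np.hstack([cv2.resize(a[160:290,170:310],None,fx=2.9,fy=2.9),cv2.resize(w['frame'],(503,377))])[:, :800])
```

```text
pre t 8.22 ee [ 0.4124 -0.2526  0.084 ] F [-0.   0.6  0.5] gap 0.0277 ff 29.7 j6 0.95
open t 9.56 ee [ 0.412  -0.2525  0.083 ] F [-0.3  0.7  0. ] gap 0.088 ff 0.0 j6 0.95
[174  20  23  61 763] [ 0.5169 -0.2078  0.0311] [ 0.518  -0.2049  0.015 ]
[322  21  23  61 770] [ 0.5166 -0.3021  0.0311] [ 0.5176 -0.3054  0.015 ]
[209 164  14  78 701] [ 0.4182 -0.2246  0.025 ] [ 0.4131 -0.2232  0.015 ]
[293 165  15  78 736] [ 0.4181 -0.2844  0.025 ] [ 0.413 -0.286  0.015]
```

View pics/m3.png

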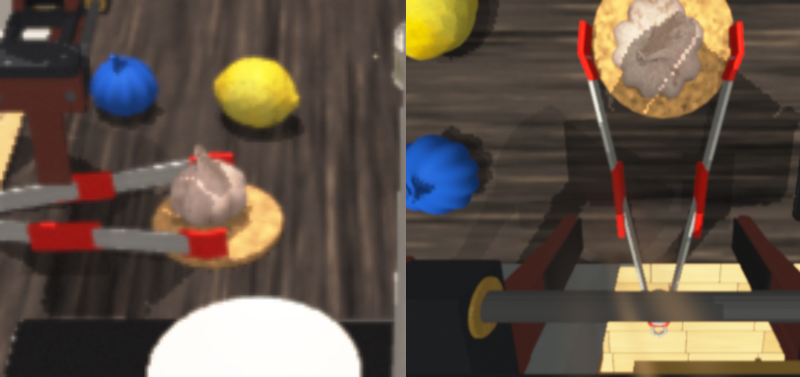

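The tongs dropped neatly open around the garlic: tips centred at (0.517, -0.255), resting on the mat. Now I'll re-grip the sleeves and lift gently.

Run:
```python
from h import *
move_l([.413,-.2545,.0145],0.12); st('down')
close(); hold(.2); st('closed')
move_l([.413,-.2545,.035],0.04); hold(.2); st('lift2cm')
w=snap('wrist','w6'); a=snap('side','s6')['frame']
cv2.imwrite('pics/m4.png',np.hstack([cv2.resize(a[160:290,170:310],None,fx=2.9,fy=2.9),cv2.resize(w['frame'],(503,377))])[:, :800])
```

```text
down t 10.43 ee [ 0.4133 -0.2547  0.0151] F [-0.  -0.2  0.2] gap 0.0879 ff 0.0 j6 0.95
closed t 11.33 ee [ 0.4135 -0.2547  0.0153] F [0.2 1.  5.9] gap 0.0485 ff 30.0 j6 0.95
lift2cm t 12.2 ee [ 0.4128 -0.2544  0.0347] F [ 0.4  0.2 -0.9] gap 0.0486 ff 30.0 j6 0.95
```

View pics/m4.png

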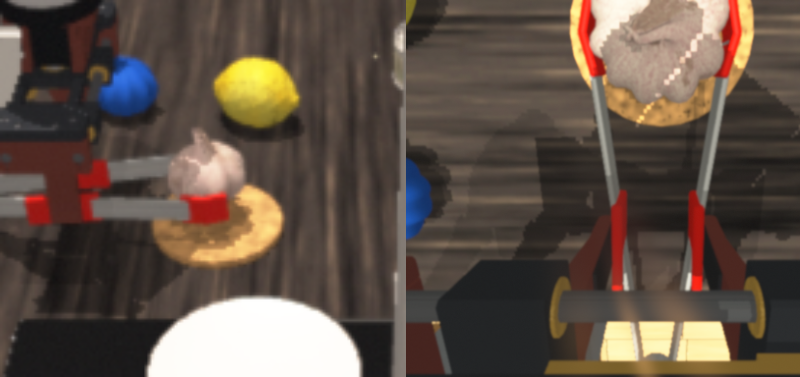

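The garlic is lifted cleanly in the tips (gap 48.6 mm). Now I'll carry it to the plate.

Run:
```python
from h import *
move_l([.413,-.2545,.118],0.1); move_l([.4505,-.4243,.118],0.1); hold(.5); st('over')
d=snap('top','t7'); b=snap('side','s7')
C=cloud(b);v,u=np.mgrid[:384,:512]
P=C.reshape(-1,3); k=(abs(P[:,0]-.5544)<.06)&(abs(P[:,1]+.4243)<.06)&(P[:,2]>.06)&(P[:,2]<.2)
S=cv2.cvtColor(b['frame'],cv2.COLOR_BGR2HSV)[...,1].ravel()
k&=(S<110); p=P[k]; print(len(p),np.percentile(p,[2,50,98],axis=0).round(3))
C=cloud(d);P=C.reshape(-1,3);S=cv2.cvtColor(d['frame'],cv2.COLOR_BGR2HSV)[...,1].ravel()
k=(abs(P[:,0]-.5544)<.06)&(abs(P[:,1]+.4243)<.06)&(P[:,2]>.06)&(P[:,2]<.2)&(S<110);p=P[k];print(len(p),np.percentile(p,[2,50,98],axis=0).round(3))
cv2.imwrite('pics/m5.png',np.hstack([cv2.resize(b['frame'][150:350,150:310],(400,500)),cv2.resize(d['frame'][110:280,270:450],(400,378)) if 0 else cv2.resize(d['frame'][100:300,260:420],(400,500))]))
```

```text
over t 15.68 ee [ 0.4505 -0.4243  0.118 ] F [ 0.8 -0.2 -1. ] gap 0.0484 ff 30.0 j6 0.76
1060 [[ 0.497 -0.457  0.113]
 [ 0.543 -0.44   0.138]
 [ 0.581 -0.399  0.164]]
702 [[ 0.498 -0.452  0.113]
 [ 0.544 -0.417  0.146]
 [ 0.576 -0.394  0.163]]
```

View pics/m5.png

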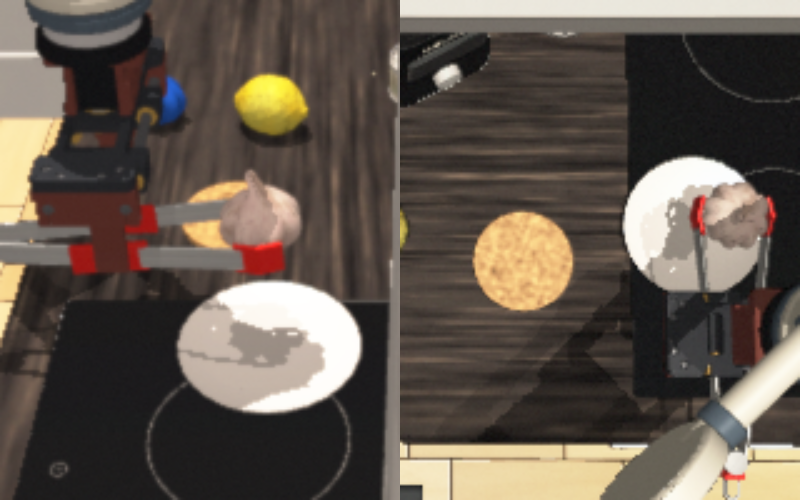

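The garlic is held in the tips above the plate centre: measured centre about (0.552, -0.425), plate at (0.554, -0.424), underside about 0.107 m up. The grip is steady, so I'm handing in.

Run:
```python
from h import *
hold(.5); st(); print(job_done())
```

```text
t 16.27 ee [ 0.4505 -0.4243  0.118 ] F [ 0.8  0.  -1.1] gap 0.0484 ff 30.0 j6 0.76
the job is handed in; nothing more can be done
None
```

The job is handed in at 16.3 s with the garlic held steadily in the tongs over the middle of the plate, its underside about 10 cm above it; I had to release the tongs once, letting them spring open around the garlic before re-gripping, because the gripper only opens or closes fully.

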